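Lock the swivelling rod rest with its index pin

ROBOT

A 7-joint arm with a two-finger parallel gripper is mounted at the origin on the work surface; the furniture and walls round the work are solid. World frame = base frame: x ahead of the robot, y to its left, z up, the work surface at z = 0. Lengths are in m, angles in rad, forces in N, time in s.
With the tool pointing down it reaches from about 0.425 to 0.95 m from the base axis. Payload 4.7 kg.
Tool frame: the origin (TCP) lies between the finger pads; the fingertips stand arm.finger_overhang ahead of it and the grasp point (between the pads) lies 3 mm ahead of it (arm.finger_overhang is the distance from the TCP to the fingertips, in m); z points along the fingers, y is the line along which they close (so a half turn about z gives the same grasp; the last joint's range is limited). The gripper opens to 85 mm and grips with 20 to 120 N. Pads are 22 mm wide; open, the fingers measure 114 mm over their backs; the gripper's body (76 mm by 85 mm) begins 54 mm behind the grasp point. The pads swing forward as they close: fully open they stand 13 mm farther back than shut.
Start: joints at [-1.179, 0.469, -0.049, 1.532, 0.024, 1.141, -0.082], TCP at [0.276, 0.616, 0.253] pointing down, gripper open.
Joint ranges: [-2.59, 2.59], [-0.33, 1.99], [-1.39, 1.29], [0.1, 2.45], [-1.04, 4.18], [0.21, 1.99], [-2.66, 2.66]. Speed limits (rad/s): [2.57, 2.57, 3.14, 3.14, 3.14, 3.14, 3.14].

INTERFACE

Orientations are given as a rotation vector (axis times angle).
In Python, from plant import arm gives the robot as it stands.
- The arm moves only by the shell command python3 -m jog 'ROWS' [OPENING] [FORCE]. ROWS is text: rows parted by semicolons, each of 6 numbers parted by spaces: the shift along the tool's x, y, z normalised to -1 to 1, where 1 is 2.5 cm, then the turn, a rotation vector about the tool's x, y, z normalised to -1 to 1, where 1 is 8 degrees. In form: x y z wx wy wz; .... A call has 1 to 10 rows; each row shifts and turns the commanded pose from where the row before left it, along the tool's axes as they then stand; what a row does not reach is not made up. A row lasts 1/10 s, in which the tool goes at most 50 mm and 8.59 degrees, less where a joint would pass 70% of its speed; a pose out of reach is approached as far as the arm can. A call with a number of a shift or a turn outside -1 to 1 is refused whole. A call with a gripper value outside its range is refused whole. OPENING is the closure, from -1 (fully open) to 1 (shut), so that 0 is half open, set as the call begins (- or left out, the last holds). The fingers move at their own pace and stop on an object; FORCE is the grip in N (left out, the last holds). Time passes only in rows, so rows that do not move let the fingers close. It gives the time, the measured TCP pose, the force, the opening and the grip force at its end, in the units of the state.
- arm.state(): the state, without advancing time (a new reading comes with each control period).
- arm.read_camera(name): name is "scene" or "top"; returns a dict with "img" (400x640x3 uint8, red, green, blue), "mtx" (3x3 intrinsics, pixels), "rvec" (rotation vector, rad) and "tvec" (3), from world to camera coordinates, as OpenCV has them. Camera axes: x right, y down, z forward; pixel columns grow to the right and rows downward; lengths in m; the calibration is good to about 2 mm. A picture is of the moment at which its call begins. There is no depth.
- arm.job_done(): hands the job in; it is judged then, once.
Trained networks look in a picture, given as the dict that the camera call returned (one of the last four; its "shot" number tells which), for a name from the list of things; names that differ only in an ending like _2 or _b are one class to them, and where a whole thing is asked for, a point or a joint stands for the part that bears it (a point fixed in the world has none). Each returns a list of dicts, best first, with "confidence" (0 to 1); they miss things now and then, are a little off and sometimes report something else, mostly with a low value. They report only what shows in the picture. A call takes as long as a camera call.
- arm.silhouettes(target, picture): "pixels" (400x640 bool, what is visible of it) and "at" ([column, row] in pixels, amid what is visible of it).
- arm.landmark_of(target, picture): "at" ([column, row] in pixels: a listed point, or the origin of a listed thing).
The state is a dict: "time": time; "joint_positions": joint angles; "joint_vel": joint speeds; "joint_efforts": joint torques, N m; "position": TCP position; "eef_rot": TCP orientation; "wrist_force": force on the tool from outside, world axes, zero at the start; "torque": the same for the moment, N m; "finger_gap": finger opening in m; "grasp_force": force on a finger pad.
Only numpy, scipy, OpenCV 4.12 (cv2) and the standard library are available. Lean on these libraries where they do the work, as an engineer would, in place of code of your own. Each camera call takes 0.05 s, during which the arm holds its last target. There are 200 camera calls.

TASK

Lock the swivelling rod rest with its fork facing the torch, so that it cannot swing when hot glass is laid on it: stand the red-handled index pin in the hole of the turning head, swing the head towards the torch and feel for the hidden hole in the foot below, then press the pin fully home, its hexagonal shoulder down on the head, and let go. The pin lies flat on the bench; the free slot of the sloping tool rack will hold it while you change your grip from the stem to the handle. Leave the three frit jars, the graphite plate and the crucible where they stand.

Things in the scene. Friction and masses are not known exactly. Their poses are not given: they have to be found in the camera images.
- pin_middle (a point): Middle of the index pin, on its axis: a straight steel pin 132 mm long with a red handle, about 80 g, starting flat on the bench with its axis 10 mm up. x runs along the pin from nose to handle. Along x: nose tip at -66 mm, shank to -30, hexagonal shoulder (20 mm across flats) -30 to -25, plain stem 12 mm across -25 to +34 (take it here when it lies), handle +34 to +66.
- pin_nose (a point): Nose tip of the pin, on its axis, axes as pin_middle. The nose is a 9 mm long cone, 5 mm across at the tip, then the shank is 10 mm across up to the shoulder's underside, 36 mm from the tip. That underside must come down on the head.
- pin_handle (a point): Centre of the ribbed red handle, 20 mm across and 32 mm long, on the pin's axis; axes as pin_middle (x to the handle's free end, 16 mm away).
- head_hole (a point): Centre of the mouth of the index hole in the rod rest's turning head: a round steel plate 132 mm across, 10 mm thick, top 46 mm over the bench, turning easily (about 0.03 N m) about a vertical axis on a black foot bolted to the bench. The 13 mm hole goes through the plate 50 mm from the axis, opposite the brass pointer; z is up, x points across the axis to the pointer.
- head_fork (a point): A point on the vertical turning axis of the head, between the prongs of its steel V fork, 116 mm over the bench. x points to the pointer, the side that must face the torch. Post 22 mm, hub at its foot 48 mm thick; the prongs stand across x, 60 mm apart over all at their tips, which end 132 mm over the bench. The head starts 40 to 92 degrees anticlockwise (from above) of where it locks.
- head_pointer (a point): Outer end of the brass pointer on the head. The foot's flat top, right under the plate (36 mm over the bench), has one 13 mm wide, 29 mm deep hole 50 mm from the axis, hidden by the plate; its bearing differs each time. A pin pressed lightly and dragged round drops 26 mm into it; the pointer then faces the torch nozzle to within 25 degrees. Until then the shoulder stays 26 mm above the plate.
- torch_nozzle (a point): Mouth of the torch, which is fixed on its wooden board at the back of the bench; it ends below 200 mm over the bench. The fork must face it.
- rack_slot (a point): Where the pin's middle comes to lie in the free slot of the tool rack, a fixed wooden stand with two grey bars with pairs of pegs. z is up; horizontal x points to the upper end of the slot, which slopes 45 degrees: the pin lies nose down, handle up towards (+x, +z). The lower bar, 30 to 36 mm down the slope from here, catches the shoulder's underside. A pencil lies in the other slot, 72 mm to +y.
- rack_upper_bar (a point): Top of the rack's upper bar in the middle of the free slot, axes as rack_slot: the bar (6 mm thick) carries the stem 21 mm up the slope from the pin's middle, and the handle overhangs it. 48 mm of free space lie between the bars for the fingers. Pegs stand 14 mm off the bars, 12 mm apart on the lower and 14 mm on the upper, wider at the tips.
- jar_pink: Glass jar of pink frit with black lid, 44 mm across, 65 mm tall; origin under its centre. Stands by, leave it.
- jar_blue: Glass jar of blue frit with black lid, 48 mm across, 59 mm tall; origin under its centre. Stands by, leave it.
- jar_amber: Glass jar of amber frit with white lid, 46 mm across, 71 mm tall; origin under its centre. Stands by, leave it.
- marver_plate: Black graphite plate 70 x 120 x 12 mm lying flat; origin under its centre. Stands by, leave it.
- clay_crucible: Small clay crucible, 58 mm across, 48 mm tall; origin under its centre. Stands by, leave it.

How it is judged:
By the outcome, as a careful person would: the job done as asked, in the order asked, and still so for the second after the job is handed in, with the robot touching nothing.
It also fails if it takes over 67 s, if anything falls off the work surface, if the arm or the gripper's body presses on something with over 40 N, if the wrist force passes 120 N, or if a joint passes its speed limit or range.

## Working session

There is one attempt and no reset: what is moved stays moved. The work goes in short steps, Python scripts to look and compute and a shell command to move; the robot and the scene stay as the last step left them, time stands still between calls to the robot, and variables do not carry over. Pictures are saved under pics/ and viewed, at most 10 in all, crops included, and the job is handed in when it is done.

```bash
ls; mkdir -p pics; cat > h.py <<'E'
import numpy as np, cv2
from scipy.spatial.transform import Rotation as R
from plant import arm
def ray(p,uv):
    Rm=cv2.Rodrigues(np.array(p["rvec"],float))[0]; t=np.array(p["tvec"],float).ravel()
    d=Rm.T@np.linalg.solve(np.array(p["mtx"]),[uv[0],uv[1],1.]); return -Rm.T@t, d/np.linalg.norm(d)
def onz(p,uv,z):
    c,d=ray(p,uv); return c+d*(z-c[2])/d[2]
def tri(rs):
    A=0;b=0
    for c,d in rs:
        P=np.eye(3)-np.outer(d,d); A=A+P; b=b+P@c
    x=np.linalg.solve(A,b); return x, max(np.linalg.norm((np.eye(3)-np.outer(d,d))@(x-c)) for c,d in rs)
def proj(p,X): return cv2.projectPoints(np.array([X],float),np.array(p["rvec"],float),np.array(p["tvec"],float),np.array(p["mtx"],float),None)[0].ravel()
def save(p,f,crop=None,s=1):
    im=p["img"][:,:,::-1]
    if crop: im=im[crop[1]:crop[3],crop[0]:crop[2]]
    cv2.imwrite(f,cv2.resize(im,None,fx=s,fy=s,interpolation=cv2.INTER_CUBIC))
E
python3 - <<'E'
from h import *
S=arm.read_camera("scene");T=arm.read_camera("top")
save(S,"pics/s0.png");save(T,"pics/t0.png")
print(arm.finger_overhang, arm.state())
for n in "pin_middle pin_nose pin_handle head_hole head_fork head_pointer torch_nozzle rack_slot rack_upper_bar jar_pink jar_blue jar_amber marver_plate clay_crucible".split():
    a=arm.landmark_of(n,S)[:1];b=arm.landmark_of(n,T)[:1]
    o=[(np.round(x[0]["at"],1),round(x[0]["confidence"],2)) if x else None for x in(a,b)]
    if a and b:
        x,e=tri([ray(S,a[0]["at"]),ray(T,b[0]["at"])]); o+=[x.round(4),round(e,4)]
    print(n,*o)
E
```

```text
pics
0.022 {'time': 0.1, 'joint_positions': array([-1.17890064,  0.46936788, -0.04861963,  1.53357685,  0.02408394,
        1.14098929, -0.08229212]), 'joint_vel': array([-0.00085471, -0.00357801,  0.00070125, -0.00375846,  0.00046874,
       -0.000712  ,  0.00032726]), 'joint_efforts': array([ 1.11713263e-03, -5.11516786e+01, -4.67807078e-02, -2.38390052e+01,
        1.08633246e-02,  4.36146001e-03,  7.66000852e-06]), 'position': array([0.27549916, 0.61568664, 0.2523606 ]), 'eef_rot': array([-6.55968480e-01, -3.07200478e+00,  2.70916257e-03]), 'wrist_force': array([ 0.51266528, -0.12862668,  0.12611594]), 'torque': array([-0.0210876 , -0.04976044,  0.01068347]), 'grasp_force': 0.0, 'finger_gap': 0.08531542933054564}
pin_middle (array([331.7, 167.6]), 0.52) (array([209.1, 212.4]), 0.48) [0.5982 0.265  0.0793] 0.1951
pin_nose (array([301. , 216.7]), 0.49) None
pin_handle (array([265.8, 215.7]), 0.71) None
head_hole (array([427.3, 240. ]), 0.65) (array([411.8, 176.3]), 0.9) [ 0.5553 -0.3078  0.0266] 0.0004
head_fork (array([409. , 209.8]), 0.82) (array([405.4, 171.7]), 0.59) [ 0.5103 -0.2557  0.1313] 0.0001
head_pointer (array([388.2, 230. ]), 0.72) (array([386.6, 186.5]), 0.62) [ 0.5116 -0.201   0.0475] 0.0003
torch_nozzle (array([331.6, 165.4]), 0.98) (array([304.9, 154.1]), 0.8) [0.6269 0.0705 0.1488] 0.0086
rack_slot (array([230.2, 181.7]), 0.75) (array([215.2, 210.7]), 0.64) [0.4909 0.4015 0.0607] 0.0026
rack_upper_bar (array([225.2, 179.2]), 0.71) (array([210.2, 211.1]), 0.59) [0.4851 0.4175 0.0694] 0.0012
jar_pink (array([307.7, 206.1]), 0.73) (array([290.7, 188.7]), 0.63) [ 0.5869  0.1346 -0.0038] 0.0042
jar_blue (array([281.4, 196.8]), 0.81) None
jar_amber (array([443.5, 280.6]), 0.67) (array([206.4, 209.3]), 0.67) [ 0.5821  0.0432 -0.079 ] 0.4106
marver_plate None (array([446.1, 203.1]), 0.87)
clay_crucible (array([350.3, 274.4]), 0.73) (array([388.1, 240. ]), 0.64) [ 0.3298 -0.1737 -0.0104] 0.0008
```

View pics/s0.png

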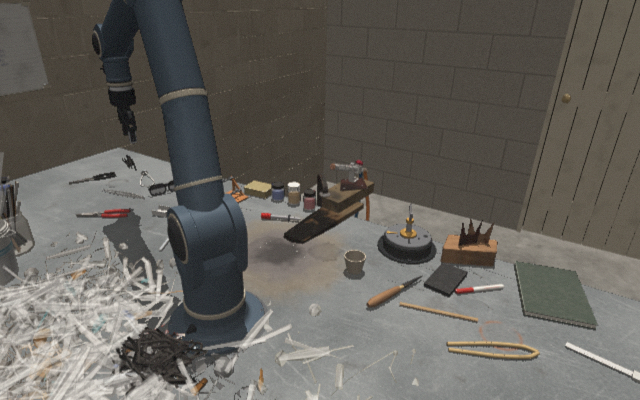

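View pics/t0.png

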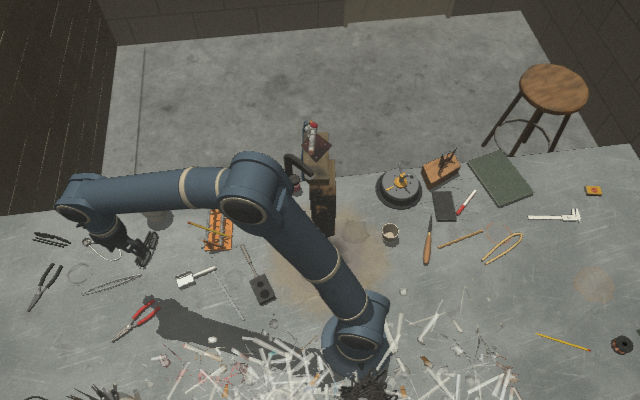

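Scene view: the pin lies at about (265–301, 216), handle left. The orange rack is behind the upper arm at (235,190), the head is at (408,243) and the torch nozzle at about (332,166). Top view: the rack is at (217,230), the head is at (400,185), and the arm hides the pin. I'll measure from the scene view using known heights.

```bash
python3 - <<'E'
from h import *
P=[arm.read_camera("scene"),arm.read_camera("top")]
for p in P: print("cam",ray(p,(320,200))[0].round(3), np.array(p["mtx"])[0,0])
Z=dict(pin_middle=.01,pin_nose=.01,pin_handle=.01,head_hole=.046,head_fork=.116,jar_pink=0,jar_blue=0,jar_amber=0,marver_plate=0,clay_crucible=0,head_pointer=.046,torch_nozzle=.15,rack_slot=.08,rack_upper_bar=.09)
for n,z in Z.items():
  for k,p in zip("ST",P):
    for d in arm.landmark_of(n,p)[:3]:
      print(n,k,np.round(d["at"],1),round(d["confidence"],2),onz(p,d["at"],z).round(4))
E
```

```text
cam [-0.512 -0.573  0.675] 417.9936884102149
cam [-0.341  0.165  1.431] 462.63089499002837
pin_middle S [425.9 234.7] 0.56 [ 0.6097 -0.2873  0.01  ]
pin_middle S [280.7 213.5] 0.51 [0.4754 0.1657 0.01  ]
pin_nose S [299.8 218.5] 0.6 [0.4819 0.0934 0.01  ]
pin_handle S [268.  216.9] 0.5 [0.4335 0.1866 0.01  ]
pin_handle S [279.6 195.3] 0.45 [0.5857 0.2511 0.01  ]
head_hole S [426.1 237.9] 0.65 [ 0.532 -0.309  0.046]
head_hole S [356.3 270.6] 0.37 [ 0.2819 -0.2117  0.046 ]
head_hole T [412.1 176.6] 0.67 [ 0.5418 -0.3024  0.046 ]
head_fork S [410.1 211. ] 0.79 [ 0.5336 -0.2521  0.116 ]
head_fork S [331.7 164.2] 0.68 [0.7234 0.1156 0.116 ]
head_fork T [402.7 171.1] 0.73 [ 0.5241 -0.2521  0.116 ]
jar_pink S [308.8 204.3] 0.75 [0.6003 0.1343 0.    ]
jar_pink T [292.3 186.9] 0.47 [0.5875 0.1306 0.    ]
jar_blue S [279.8 200.7] 0.71 [0.5667 0.2366 0.    ]
jar_blue T [210.6 210.4] 0.28 [0.5287 0.4295 0.    ]
jar_amber S [293.4 201.1] 0.72 [0.591 0.194 0.   ]
marver_plate S [445.2 283. ] 0.75 [ 0.4178 -0.4042  0.    ]
marver_plate T [445.2 204.3] 0.96 [ 0.437  -0.4071  0.    ]
clay_crucible S 
[... 151 characters left out ...]
75   0.    ]
head_pointer S [389.1 231.2] 0.66 [ 0.5086 -0.205   0.046 ]
head_pointer T [385.6 186.9] 0.7 [ 0.5116 -0.1978  0.046 ]
torch_nozzle S [332.  167.4] 0.57 [0.6236 0.0584 0.15  ]
torch_nozzle S [409.2 208.8] 0.49 [ 0.4809 -0.265   0.15  ]
torch_nozzle T [309.2 153.7] 0.77 [0.6175 0.0616 0.15  ]
rack_slot S [231.  180.7] 0.81 [0.4708 0.3745 0.08  ]
rack_slot S [280.3 213.3] 0.63 [0.3718 0.0896 0.08  ]
rack_slot S [333.4 165.5] 0.25 [0.7949 0.1479 0.08  ]
rack_slot T [215.5 212.4] 0.81 [0.47   0.3986 0.08  ]
rack_upper_bar S [226.6 176.6] 0.64 [0.4724 0.3954 0.09  ]
rack_upper_bar S [411.6 211.6] 0.3 [ 0.5811 -0.2423  0.09  ]
rack_upper_bar T [208.9 212.6] 0.75 [0.4663 0.4186 0.09  ]
```

```bash
cat >> h.py <<'E'
def avg(names,n=5,cams=("scene","top"),near=None):
    out={}
    for c in cams:
        for i in range(n):
            p=arm.read_camera(c)
            for nm in names:
                for d in arm.landmark_of(nm,p)[:1]: out.setdefault((nm,c),[]).append(d["at"])
            out[c]=p
    return out
def med(o,nm,c):
    a=np.array(o.get((nm,c),[]))
    if len(a)==0: return None
    m=np.median(a,0); k=np.linalg.norm(a-m,axis=1)<6
    return a[k].mean(0),int(k.sum()),a[k].std(0).max() if k.any() else 0
E
python3 - <<'E'
from h import *
names="pin_middle pin_nose pin_handle head_hole head_fork head_pointer torch_nozzle rack_slot rack_upper_bar".split()
o=avg(names,5)
Z=dict(pin_middle=.01,pin_nose=.01,pin_handle=.01,head_hole=.046,head_fork=.116,head_pointer=.046,torch_nozzle=.15)
for n in names:
    r=[]
    for c in("scene","top"):
        m=med(o,n,c)
        if m:
            r.append(ray(o[c],m[0])); print(n,c,m[0].round(1),m[1],m[2].round(2), onz(o[c],m[0],Z[n]).round(4) if n in Z else "")
    if len(r)==2: print("   tri",*[np.round(x,4) for x in tri(r)])
S=o["scene"];T=o["top"]
hsv=cv2.cvtColor(S["img"],cv2.COLOR_RGB2HSV)
m=((hsv[...,0]<8)|(hsv[...,0]>172))&(hsv[...,1]>120)&(hsv[...,2]>60)
m[:, :250]=0;m[:,320:]=0;m[:205]=0;m[230:]=0
ys,xs=np.nonzero(m);print(len(xs),xs.mean(),ys.mean(),xs.min(),xs.max(),onz(S,(xs.mean(),ys.mean()),.01))
im=np.hstack([cv2.resize(S["img"][160:260,220:320],(400,400),interpolation=2),cv2.resize(S["img"][190:270,370:450],(400,400),interpolation=2)])
cv2.imwrite("pics/c1.png",im[:,:,::-1])
E
```

```text
pin_middle scene [280.3 214.3] 5 0.85 [0.4704 0.1636 0.01  ]
pin_nose scene [299.8 217.6] 4 0.78 [0.4868 0.0967 0.01  ]h.py:32: RuntimeWarning: Mean of empty slice.
  return a[k].mean(0),int(k.sum()),a[k].std(0).max() if k.any() else 0
  ret = um.true_divide(
Traceback (most recent call last):
AttributeError: 'int' object has no attribute 'round'
```

```bash
cat >> h.py <<'E'
def med(o,nm,c):
    a=np.array(o.get((nm,c),[]))
    if len(a)==0: return None
    k=max((np.linalg.norm(a-x,axis=1)<6 for x in a),key=lambda k:k.sum())
    return a[k].mean(0),int(k.sum()),float(a[k].std(0).max())
Z=dict(pin_middle=.01,pin_nose=.01,pin_handle=.01,head_hole=.046,head_fork=.116,head_pointer=.046,torch_nozzle=.15)
def report(o,names):
  for n in names:
    r=[]
    for c in("scene","top"):
        m=med(o,n,c)
        if m:
            r.append(ray(o[c],m[0])); print(n,c,m[0].round(1),m[1],round(m[2],2), onz(o[c],m[0],Z[n]).round(4) if n in Z else "")
    if len(r)==2: print("   tri",*[np.round(x,4) for x in tri(r)])
E
python3 - <<'E'
from h import *
names="pin_middle pin_nose pin_handle head_hole head_fork head_pointer torch_nozzle rack_slot rack_upper_bar".split()
o=avg(names,4); report(o,names)
S=o["scene"];T=o["top"]
hsv=cv2.cvtColor(S["img"],cv2.COLOR_RGB2HSV)
m=((hsv[...,0]<8)|(hsv[...,0]>172))&(hsv[...,1]>120)&(hsv[...,2]>60)
m[:, :250]=0;m[:,320:]=0;m[:205]=0;m[230:]=0
ys,xs=np.nonzero(m);print(len(xs),xs.mean(),ys.mean(),xs.min(),xs.max(),onz(S,(xs.mean(),ys.mean()),.01))
im=np.hstack([cv2.resize(S["img"][160:260,220:320],(400,400),interpolation=2),cv2.resize(S["img"][190:270,370:450],(400,400),interpolation=2)])
cv2.imwrite("pics/c1.png",im[:,:,::-1]);print(arm.state()["time"])
E
```

```text
pin_middle scene [280.7 213.2] 2 0.9 [0.4771 0.1669 0.01  ]
pin_middle top [307.5 154.3] 1 0.0 [0.7204 0.057  0.01  ]
   tri [0.5488 0.1147 0.075 ] 0.1097
pin_nose scene [300.  218.2] 4 1.17 [0.4836 0.0938 0.01  ]
pin_handle scene [266.4 216.6] 4 1.25 [0.4322 0.192  0.01  ]
pin_handle top [207.6 211.3] 1 0.0 [0.5204 0.4382 0.01  ]
   tri [ 0.694   0.4565 -0.2105] 0.0436
head_hole scene [425.1 236.9] 4 0.83 [ 0.5356 -0.3048  0.046 ]
head_hole top [412.  178.3] 4 1.72 [ 0.5348 -0.3001  0.046 ]
   tri [ 0.5383 -0.3027  0.0429] 0.0018
head_fork scene [409.  210.3] 4 1.72 [ 0.5361 -0.2478  0.116 ]
head_fork top [404.  173.5] 4 0.67 [ 0.5137 -0.254   0.116 ]
   tri [ 0.5091 -0.2533  0.1276] 0.0035
head_pointer scene [388.2 232.3] 4 1.05 [ 0.5014 -0.2053  0.046 ]
head_pointer top [386.7 188.1] 4 0.61 [ 0.5062 -0.2005  0.046 ]
   tri [ 0.5097 -0.2021  0.0407] 0.0002
torch_nozzle scene [330.6 164.7] 4 1.41 [0.6421 0.0745 0.15  ]
torch_nozzle top [309.1 153.4] 4 1.51 [0.6188 0.0618 0.15  ]
   tri [0.613  0.0609 0.1612] 0.0027
rack_slot scene [229.5 183. ] 3 0.74 
rack_slot top [214.4 213. ] 3 0.95 
   tri [0.4871 0.4043 0.0555] 0.0046
rack_upper_bar scene [227.9 180. ] 4 2.16 
rack_upper_bar top [209.6 210.8] 4 1.17 
   tri [0.4956 0.4195 0.06  ] 0.0049
49 265.3061224489796 215.28571428571428 261 270 [0.43742543 0.20075671 0.01      ]
12.0
```

View pics/c1.png

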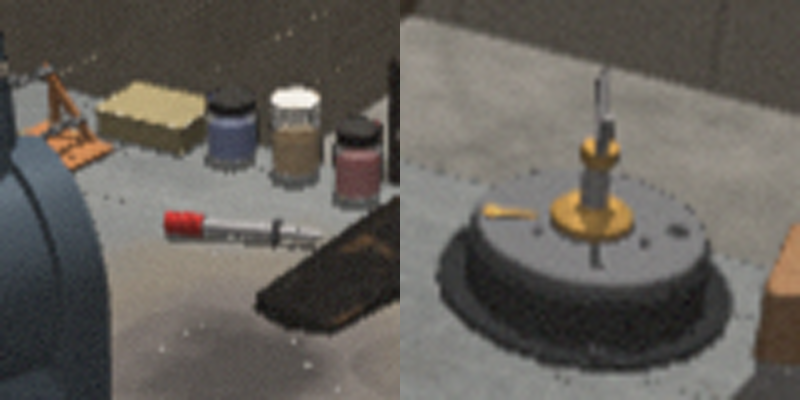

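Left crop: the pin's handle spans (261–271, 216), the shoulder is at (288.7,218) and the nose runs to about (300.5,219) beside the black board. Right crop: the hole is at (425.6,236.2), the hub at (408.4,233) and the pointer end at (387,232). Network calls cost robot time, so from here I'll keep them to a minimum.

```bash
python3 - <<'E'
from h import *
S=arm.read_camera("scene")
for n,uv,z in [("handle_end",(261,215.7),.01),("handle_c",(265.8,216.1),.012),("h/s",(271,216.4),.012),("shoulder",(288.7,218.2),.011),("tip",(300.5,219.3),.01),("hole",(425.6,236.2),.046),("ptr",(387,232.2),.047),("hub",(408.3,233.2),.05),("boardcorner",(284,236),.02)]:
    print(n,onz(S,uv,z).round(4))
s=arm.state();print(s["time"],R.from_rotvec(s["eef_rot"]).as_matrix().round(3))
E
```

```text
handle_end [0.4274 0.2108 0.01  ]
handle_c [0.431  0.1936 0.012 ]
h/s [0.4388 0.1782 0.012 ]
shoulder [0.4622 0.1237 0.011 ]
tip [0.4787 0.0885 0.01  ]
hole [ 0.5403 -0.3048  0.046 ]
ptr [ 0.4982 -0.2026  0.047 ]
hub [ 0.5222 -0.2587  0.05  ]
boardcorner [0.3518 0.063  0.02  ]
12.05 [[-0.913  0.408 -0.   ]
 [ 0.408  0.913  0.   ]
 [ 0.     0.    -1.   ]]
```

```bash
python3 -m jog '-1 -1 0 0 0 0;-1 -1 0 0 0 0;-1 -1 0 0 0 0;-1 -1 0 0 0 0;-1 -1 0 0 0 0;-1 -1 0 0 0 0;-1 -1 0 0 0 0;-1 -1 0 0 0 0;-1 -1 0 0 0 0;-1 -1 0 0 0 0' -1 && python3 -m jog '-1 -1 0 0 0 0;-1 -1 0 0 0 0;-1 -1 0 0 0 0;-1 -1 0 0 0 0;-0.2 -0.2 1 0 0 0.9;0 0 1 0 0 0.9;0 0 1 0 0 0.9;0 0 1 0 0 0.9;0 0 1 0 0 0.9;0 0 1 0 0 0.9'
```

```text
time: 13.05
position: [0.4022, 0.2845, 0.2536]
eef_rot: [0.656, 3.072, 0.001]
wrist_force: [0.6, -0.5, 0.8]
finger_gap: 0.0856
grasp_force: 0.0
time: 14.05
position: [0.455, 0.1473, 0.1027]
eef_rot: [1.747, 2.61, 0.001]
wrist_force: [-0.1, -0.3, -0.3]
finger_gap: 0.0857
grasp_force: 0.0
```

```bash
python3 - <<'E'
from h import *
S=arm.read_camera("scene");T=arm.read_camera("top")
for n in("rack_slot","rack_upper_bar"):
  r=[]
  for p in(S,T):
    d=arm.landmark_of(n,p)[:1]
    if d: r.append(ray(p,d[0]["at"]));print(n,np.round(d[0]["at"],1),round(d[0]["confidence"],2))
  if len(r)==2: print(*[np.round(x,4) for x in tri(r)])
a=cv2.resize(S["img"][165:215,200:280],(800,500),interpolation=2)
np.savez("pics/p2.npz",S=S["img"],T=T["img"])
b=cv2.resize(T["img"][190:265,180:300],(800,500),interpolation=2)
cv2.imwrite("pics/s2.png",a[:,:,::-1]);cv2.imwrite("pics/t2.png",b[:,:,::-1])
import pickle;pickle.dump((S,T),open("pics/p2.pkl","wb"))
E
```

```text
rack_slot [233.1 181.4] 0.42
rack_slot [213.3 211.7] 0.6
[0.4993 0.4053 0.0541] 0.0104
rack_upper_bar [226.8 181.4] 0.47
rack_upper_bar [207.5 212.6] 0.73
[0.4958 0.4275 0.0519] 0.0062
```

View pics/s2.png

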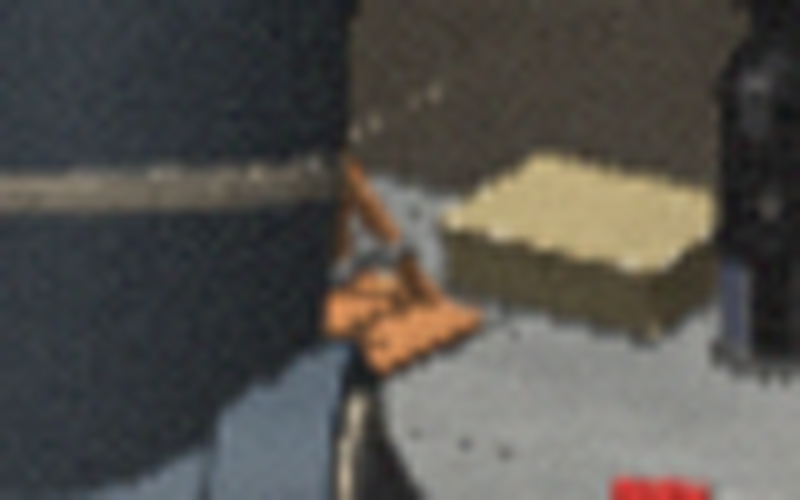

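View pics/t2.png

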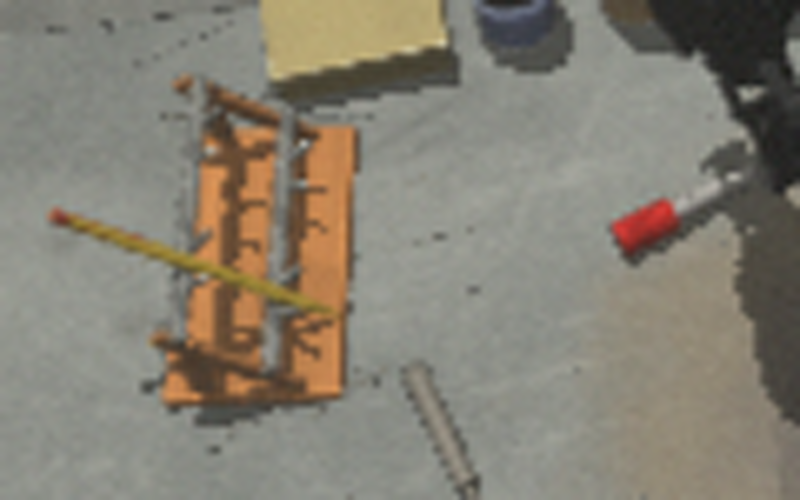

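```bash
python3 - <<'E'
from h import *
im=cv2.imread("pics/s0.png")[165:210,212:262]
cv2.imwrite("pics/s0c.png",cv2.resize(im,None,fx=12,fy=12,interpolation=2))
import pickle;S,T=pickle.load(open("pics/p2.pkl","rb"))
f=lambda c:(180+c[0]/6.667-.42,190+c[1]/6.667-.42)
for n,c,zs in [("plateTR",(357,127),[.012]),("plateBR",(342,397),[.012]),("plateBL",(165,403),[.012]),
 ("upT",(200,82),[.06,.07,.08]),("upB",(178,345),[.06,.07,.08]),("loT",(288,108),[.02,.03,.04]),("loB",(270,375),[.02,.03,.04]),("pencil lo",(285,293),[.035]),("pencil up",(190,260),[.07])]:
  print(n,*[onz(T,f(c),z).round(3)[:2] for z in zs])
E
```

```text
plateTR [0.518 0.348]
plateBR [0.361 0.363]
plateBL [0.37  0.451]
upT [0.527 0.421] [0.521 0.419] [0.514 0.417]
upB [0.376 0.435] [0.371 0.433] [0.366 0.431]
loT [0.53  0.383] [0.523 0.381] [0.517 0.38 ]
loB [0.374 0.397] [0.369 0.395] [0.364 0.394]
pencil lo [0.411 0.386]
pencil up [0.417 0.426]
```

View pics/s0c.png

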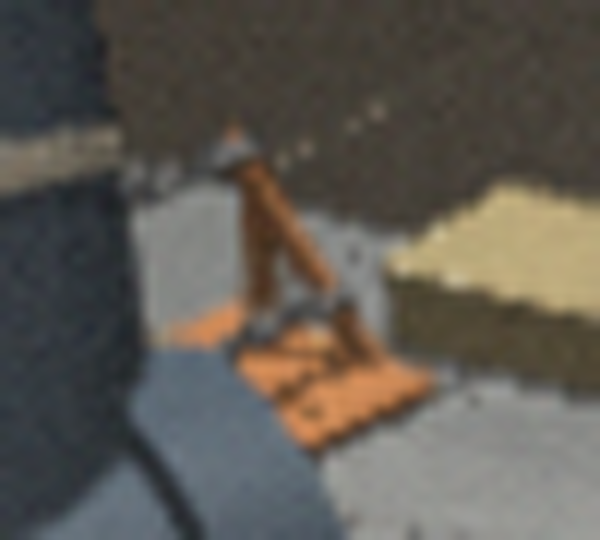

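```bash
python3 - <<'E'
from h import *
import pickle;S,T=pickle.load(open("pics/p2.pkl","rb"))
f=lambda c:(180+c[0]/6.667-.42,190+c[1]/6.667-.42)
g=lambda c:(212+c[0]/12-.46,165+c[1]/12-.46)
for n,a,b in [("up far end",(200,82),(250,150)),("lo far end",(288,108),(348,298)),("plateTR",(357,127),(435,380)),("plateBR",(342,397),(317,450))]:
  print(n,*[np.round(x,4) for x in tri([ray(T,f(a)),ray(S,g(b))])])
for X in [(.482,.419,.066),(.482,.381,.03),(.4875,.3975,.058)]: print(proj(T,X),((proj(T,X)-[179.58,189.58])*6.667).round(0),((proj(S,X)-[211.54,164.54])*12).round(0))
E
```

```text
up far end [0.5259 0.4203 0.0627] 0.0008
lo far end [0.5265 0.3829 0.0233] 0.001
plateTR [0.5225 0.3488 0.0053] 0.0009
plateBR [0.3971 0.3375 0.0184] 0.0443
[210.12698235 212.12523239] [204. 150.] [150. 191.]
[223.27999213 215.96153259] [291. 176.] [255. 330.]
[216.92209463 211.14228765] [249. 144.] [219. 225.]
```

```bash
python3 - <<'E'
from h import *
import pickle;S,T=pickle.load(open("pics/p2.pkl","rb"))
hsv=cv2.cvtColor(T["img"],cv2.COLOR_RGB2HSV)
m=((hsv[...,0]<8)|(hsv[...,0]>172))&(hsv[...,1]>120)&(hsv[...,2]>60)
m[:,:262]=0;m[:,300:]=0;m[:212]=0;m[235:]=0
ys,xs=np.nonzero(m);print(len(xs),xs.mean(),ys.mean(),onz(T,(xs.mean(),ys.mean()),.013))
f=lambda c:(180+c[0]/6.667-.42,190+c[1]/6.667-.42)
print(onz(T,f((735,184)),.01), onz(T,f((645,228)),.012))
E
```

```text
46 276.45652173913044 223.30434782608697 [0.43696746 0.20198286 0.013     ]
[0.45641668 0.15337095 0.01      ] [0.43571629 0.20263339 0.012     ]
```

```bash
python3 -m jog '0.14 0 1 0 0 0;0 0 1 0 0 0;0 0 0.9 0 0 0;0 0 0.15 0 0 0' && python3 -m jog '0 0 0 0 0 0;0 0 0 0 0 0;0 0 0 0 0 0;0 0 0 0 0 0;0 0 0 0 0 0;0 0 0 0 0 0' 1 60
```

```text
time: 14.75
position: [0.4529, 0.1503, 0.0264]
eef_rot: [-1.739, -2.615, 0.002]
wrist_force: [0.3, -0.2, -0.1]
finger_gap: 0.0855
grasp_force: 0.0
time: 15.35
position: [0.454, 0.1506, 0.0277]
eef_rot: [1.74, 2.615, 0.002]
wrist_force: [-0.3, 0.8, 5.0]
finger_gap: 0.0092
grasp_force: 58.6
```

```bash
python3 -m jog '0 0 -1 0 0 0;0 0 -1 0 0 0.87;0 0 -1 0 0 0.87;0 0 -1 0 0 0.87;0 0 -1 0 0 0.87;0 0 -1 0 0.94 0;0 0 0 0 0.94 0;0 0 0 0 0.94 0;0 0 0 0 0.94 0;0 0 0 0 0.94 0' && python3 -m jog '0 0 0 0 0.94 0;0 0 0 0 0 0' && python3 - <<'E'
from h import *
S=arm.read_camera("scene");T=arm.read_camera("top")
s=arm.state();Rm=R.from_rotvec(s["eef_rot"]).as_matrix();print(s["time"],s["position"],Rm.round(3),s["finger_gap"])
for c,n in[(-66,'nose'),(-27,'sh'),(50,'handle')]:
  X=s["position"]+Rm@[.002+c/1e3,0,.0177];print(n,X.round(3),proj(S,X).round(1),proj(T,X).round(1))
u,v=proj(S,s["position"]).astype(int);u2,v2=proj(T,s["position"]).astype(int)
a=cv2.resize(S["img"][v-45:v+45,u-40:u+40],(533,600),interpolation=2)[:, :400];a=cv2.resize(S["img"][v-40:v+40,u-40:u+40],(400,400),interpolation=2)
b=cv2.resize(T["img"][v2-40:v2+40,u2-40:u2+40],(400,400),interpolation=2);print(u,v,u2,v2)
cv2.imwrite("pics/g3.png",np.hstack([a,b])[:,:,::-1])
E
```

```text
time: 16.35
position: [0.4535, 0.1501, 0.1779]
eef_rot: [-1.932, -1.767, -0.667]
wrist_force: [-1.1, 0.8, -2.3]
finger_gap: 0.009
grasp_force: 58.6
time: 16.55
position: [0.4525, 0.1462, 0.171]
eef_rot: [-1.914, -1.732, -0.683]
wrist_force: [0.6, -0.1, -0.5]
finger_gap: 0.0088
grasp_force: 58.7
16.65 [0.45297824 0.14870245 0.17211664] [[ 0.074  0.996  0.051]
 [ 0.764 -0.09   0.639]
 [ 0.641 -0.008 -0.768]] 0.009050532835498552
nose [0.449 0.111 0.118] [289.1 191. ] [301.1 201.7]
sh [0.452 0.141 0.143] [281.8 181.2] [291.7 198.1]
handle [0.458 0.2   0.192] [267.4 162.1] [272.2 190.6]
279 171 288 193
```

View pics/g3.png

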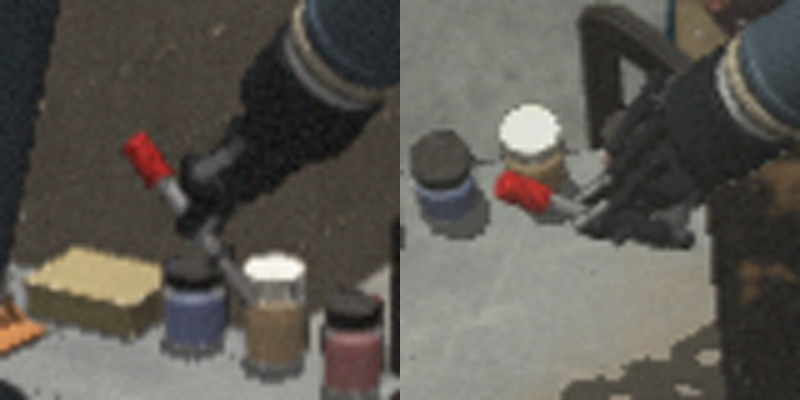

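The pin hangs where predicted: in the scene view the handle is at (268.6,162) and the nose at (289,191), each within about 1 px. Next I'll go to the approach point above the rack slot.

```bash
python3 -m jog '0 0 0 0 0.65 0;0.5 0.04 0.94 0 0 0;0.5 0.04 0.94 0 0 0;0.5 0.04 0.94 0 0 0;0.5 0.04 0.94 0 0 0;0.5 0.04 0.94 0 0 0;0.5 0.04 0.94 0 0 0;0.5 0.04 0.94 0 0 0;0.5 0.04 0.94 0 0 0;0 0 0 0 0 0' && cat >> h.py <<'E'
def go(target,rv=None):
    s=arm.state();Rm=R.from_rotvec(s["eef_rot"]).as_matrix();d=np.array(target)-s["position"]
    print("t",s["time"],"pos",s["position"].round(4),"F",np.round(s["wrist_force"],1),"tool units",(Rm.T@d/.025).round(2)); print(Rm.round(3))
    return s,Rm
E
python3 - <<'E'
from h import *
S=arm.read_camera("scene");T=arm.read_camera("top")
s,Rm=go((.4807,.3499,.1098))
for c,n in[(-66,'nose'),(-27,'sh'),(50,'handle')]:
  X=s["position"]+Rm@[.002+c/1e3,0,.0177];print(n,X.round(3),proj(S,X).round(1),proj(T,X).round(1))
u2,v2=214,222
a=cv2.resize(S["img"][150:210,210:270],(400,400),interpolation=2)
b=cv2.resize(T["img"][v2-30:v2+30,u2-30:u2+30],(400,400),interpolation=2)
cv2.imwrite("pics/g4.png",np.hstack([a,b])[:,:,::-1])
E
```

```text
time: 17.65
position: [0.4741, 0.3542, 0.0975]
eef_rot: [-1.866, -1.719, -0.712]
wrist_force: [-0.4, -0.0, -0.0]
finger_gap: 0.0091
grasp_force: 58.8
t 17.75 pos [0.4754 0.3507 0.0975] F [ 0.1 -0.2 -0.7] tool units [ 0.32  0.21 -0.37]
[[ 0.069  0.997  0.046]
 [ 0.736 -0.082  0.672]
 [ 0.674 -0.012 -0.739]]
nose [0.472 0.315 0.041] [244.9 194.6] [242.  214.6]
sh [0.474 0.344 0.068] [238.6 185.6] [232.4 211.1]
handle [0.48  0.401 0.119] [226.2 167.8] [212.5 204. ]
```

View pics/g4.png

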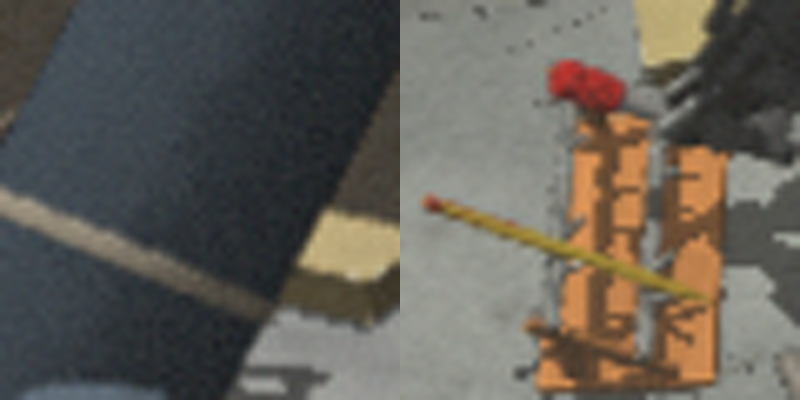

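```bash
python3 -m jog '0.32 0.21 -0.3 0 0.33 0;0 0 0.5 0 0 0;0 0 0.5 0 0 0;0 0 0.5 0 0 0;0 0 0 0 0 0' && python3 - <<'E'
from h import *
T=arm.read_camera("top")
s,Rm=go((.4847,.3921,.0674))
for c,n in[(-66,'nose'),(-27,'sh'),(0,'mid'),(34,'stemend'),(50,'handle')]:
  X=s["position"]+Rm@[.002+c/1e3,0,.0177];print(n,X.round(4),((proj(T,X)-[193.5,197.5])*16).round(0))
for X in [(.486,.4241,.0655),(.486,.3867,.0265)]: print("bar",((proj(T,X)-[193.5,197.5])*16).round(0))
b=cv2.resize(T["img"][198:233,194:244],(800,560),interpolation=2)
cv2.imwrite("pics/g5.png",b[:,:,::-1])
E
```

```text
time: 18.25
position: [0.4841, 0.3759, 0.0823]
eef_rot: [-1.844, -1.685, -0.75]
wrist_force: [-0.3, -0.3, -0.1]
finger_gap: 0.0095
grasp_force: 58.9
t 18.3 pos [0.4844 0.3756 0.0827] F [ 0.5 -0.  -0.8] tool units [ 0.03 -0.04  0.9 ]
[[ 0.07   0.996  0.05 ]
 [ 0.704 -0.085  0.706]
 [ 0.707 -0.014 -0.707]]
nose [0.4808 0.343  0.0249] [657. 290.]
sh [0.4836 0.3705 0.0525] [507. 232.]
mid [0.4854 0.3895 0.0716] [401. 190.]
stemend [0.4878 0.4134 0.0956] [264. 136.]
handle [0.4889 0.4246 0.1069] [199. 111.]
bar [242. 222.]
bar [452. 291.]
```

View pics/g5.png

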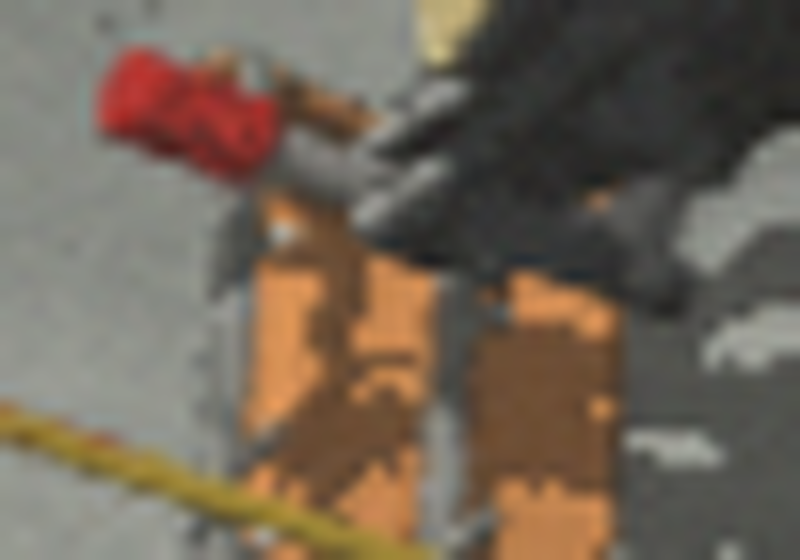

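```bash
python3 - <<'E'
from h import *
T=arm.read_camera("top")
yr=np.array([-.9955,.095,0])
for nm,B,h in [("up",(.486,.4241,.0655),.008),("lo",(.486,.3867,.0265),.007)]:
  for off,l in[(0,"free"),(.072,"pencil")]:
    for sgn in(-1,1):
      X=np.array(B)+yr*(off+sgn*h)+np.array([-.001,-.0099,.0099]); print(nm,l,sgn,((proj(T,X)-[193.5,197.5])*16).round(0))
E
```

```text
up free -1 [283. 164.]
up free 1 [277. 230.]
up pencil -1 [256. 465.]
up pencil 1 [250. 534.]
lo free -1 [492. 238.]
lo free 1 [488. 295.]
lo pencil -1 [472. 534.]
lo pencil 1 [467. 593.]
```

```bash
python3 -m jog '0.05 -0.04 0.25 0 0 0;0 0 0.25 0 0 0;0 0 0.2 0 0 0;0 0 0 0 0 0' && python3 -m jog '0 0 0.15 0 0 0;0 0 0.1 0 0 0;0 0 0 0 0 0' && python3 -c "
from h import *
go((.4847,.3921,.0674))"
```

```text
time: 18.75
position: [0.4872, 0.388, 0.075]
eef_rot: [-1.838, -1.687, -0.739]
wrist_force: [-3.3, 1.7, -1.2]
finger_gap: 0.0091
grasp_force: 58.8
time: 19.05
position: [0.4874, 0.3901, 0.0727]
eef_rot: [-1.835, -1.687, -0.733]
wrist_force: [-10.6, -18.3, 18.3]
finger_gap: 0.0093
grasp_force: 62.0
t 19.05 pos [0.4874 0.3901 0.0727] F [-10.6 -18.3  18.3] tool units [-0.1  -0.11  0.2 ]
[[ 0.07   0.997  0.034]
 [ 0.705 -0.073  0.705]
 [ 0.705 -0.025 -0.708]]
```

```bash
python3 -m jog '0 -0.12 -0.15 0 0 0;0 0 0 0 0 0' && python3 -m jog '0 0 0.15 0 0 0;0 0 0.1 0 0 0;0 0 0 0 0 0' && python3 -c "
from h import *
s,Rm=go((.4847,.3921,.0674)); print(Rm.T@s['wrist_force'],s['torque'])"
```

```text
time: 19.25
position: [0.4871, 0.3881, 0.0748]
eef_rot: [-1.841, -1.687, -0.737]
wrist_force: [-2.0, -1.1, 1.3]
finger_gap: 0.0092
grasp_force: 59.2
time: 19.55
position: [0.4873, 0.3904, 0.0725]
eef_rot: [-1.836, -1.687, -0.731]
wrist_force: [-13.2, -31.6, 30.6]
finger_gap: 0.0091
grasp_force: 64.0
t 19.55 pos [0.4873 0.3904 0.0725] F [-13.2 -31.6  30.6] tool units [-0.1  -0.11  0.19]
[[ 0.071  0.997  0.034]
 [ 0.706 -0.074  0.704]
 [ 0.704 -0.026 -0.709]]
[ -1.72207329 -11.63524283 -44.43201449] [-0.47513169  1.86247525  1.76210516]
```

```bash
python3 -m jog '0 0.08 -0.08 0 0 0;-0.12 0 0 0 0 0;-0.12 0 0 0 0 0;0 0 0 0 0 0' && python3 -c "
from h import *
s,Rm=go((.4847,.3921,.0674)); print(Rm.T@s['wrist_force'],s['torque'])"
```

```text
time: 19.95
position: [0.4874, 0.3899, 0.0726]
eef_rot: [-1.826, -1.687, -0.734]
wrist_force: [-10.2, -13.4, 25.5]
finger_gap: 0.0095
grasp_force: 62.0
t 19.95 pos [0.4874 0.3899 0.0726] F [-10.2 -13.4  25.5] tool units [-0.09 -0.11  0.21]
[[ 0.067  0.997  0.029]
 [ 0.701 -0.068  0.71 ]
 [ 0.71  -0.027 -0.704]]
[  8.04472744  -9.95560756 -27.73576609] [1.35083171 1.45317243 1.47221739]
```

```bash
python3 -m jog '0.06 0 -0.06 0 0 0;0 0 0 0 0 0;0 0 0 0 0 0;0 0 -0.5 0 0 0;0 0 -1 0 0 0;0 0 -1 0 0 0;0 0 -0.6 0 -0.94 0;0 0 -0.6 0 -0.94 0;0 0 -0.6 0 -0.94 0;0 0 -0.6 0 -0.94 0' 0 && python3 -m jog '0 0 -0.6 0 -0.94 0;0 0 -0.6 0 -0.94 0;0 0 0 0 -0.94 0;0 0 0 0 -0.94 0;0 0 0 0 0 0;0 0 0 0 0 0' && python3 - <<'E'
from h import *
T=arm.read_camera("top");S=arm.read_camera("scene")
go((.493,.4575,.165)); print(arm.state()["joint_positions"].round(2))
for c,n in[(-66,'nose'),(-27,'sh'),(0,'mid'),(50,'handle')]:
  X=np.array([.488,.4043,.0614])+c/1e3*np.array([.067,.704,.707]);print(n,X.round(4),((proj(T,X)-[189.5,195.5])*10).round(0),((proj(S,X)-[209.5,159.5])*10).round(0)+[400,0])
a=cv2.resize(T["img"][196:236,190:230],(400,400),interpolation=2)
b=cv2.resize(S["img"][160:200,210:250],(400,400),interpolation=2)
cv2.imwrite("pics/g6.png",np.hstack([a,b])[:,:,::-1])
E
```

```text
time: 20.95
position: [0.4872, 0.3087, 0.1649]
eef_rot: [-2.159, -1.99, -0.263]
wrist_force: [-0.8, 1.0, -1.6]
finger_gap: 0.0424
grasp_force: 0.0
time: 21.55
position: [0.4863, 0.3045, 0.1916]
eef_rot: [2.174, 2.025, -0.306]
wrist_force: [0.4, -0.4, -0.4]
finger_gap: 0.0429
grasp_force: 0.0
t 21.65 pos [0.487  0.3026 0.192 ] F [ 0.4 -0.2 -0.2] tool units [ 6.27 -0.21 -0.52]
[[ 0.069  0.997 -0.044]
 [ 0.965 -0.077 -0.251]
 [-0.253 -0.025 -0.967]]
[-0.78  0.45  0.1   1.74  0.14  1.15 -0.83]
nose [0.4836 0.3578 0.0147] [412. 214.] [688. 378.]
sh [0.4862 0.3853 0.0423] [319. 178.] [629. 287.]
mid [0.488  0.4043 0.0614] [252. 153.] [589. 225.]
handle [0.4914 0.4395 0.0968] [125. 104.] [514. 109.]
```

View pics/g6.png

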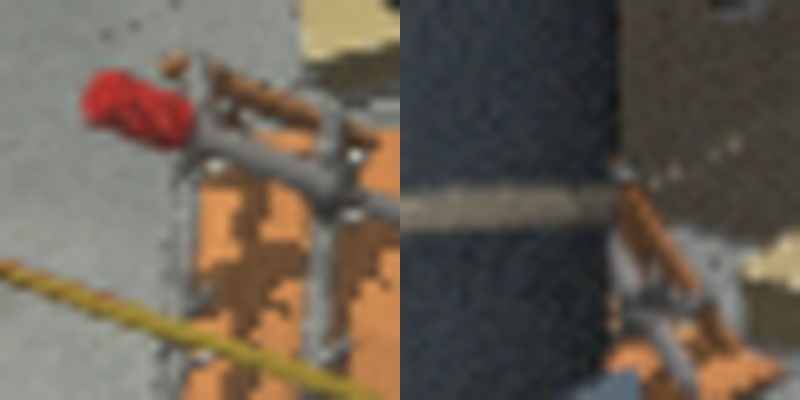

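The top view shows the pin seated in the slot between both peg pairs: handle centre at crop (138,108), shoulder at (325,180) against the lower bar. I'll swing round to grip the handle along its axis.

```bash
python3 -m jog '0 0 -0.5 0 -0.95 0;0 0 -0.5 0 -0.95 0;0 0 -0.5 0 -0.95 0;0 0 -0.5 0 -0.95 0;1 0 -0.4 0 0 0;1 0 -0.4 0 0 0;1 0 -0.4 0 0 0;1 0 -0.4 0 0 0;1 0 -0.4 0 0 0;1 0 -0.4 0 0 0' && python3 -m jog '1 0 -0.4 0 0 0;0 0 0 0 0 0;0 0 0 0 0 0' && python3 -c "
from h import *
go((.497,.500,.158));print(arm.state()['joint_positions'].round(2))"
```

```text
time: 22.65
position: [0.5003, 0.4732, 0.1724]
eef_rot: [1.836, 1.716, -0.787]
wrist_force: [0.5, 0.4, 0.9]
finger_gap: 0.0426
grasp_force: 0.0
time: 22.95
position: [0.5014, 0.4974, 0.1615]
eef_rot: [1.833, 1.716, -0.788]
wrist_force: [-0.4, -0.7, 0.3]
finger_gap: 0.0426
grasp_force: 0.0
t 22.95 pos [0.5014 0.4974 0.1615] F [-0.4 -0.7  0.3] tool units [ 0.17 -0.18  0.04]
[[ 0.036  0.997 -0.072]
 [ 0.704 -0.076 -0.706]
 [-0.709 -0.025 -0.705]]
[-1.05  0.95  0.15  1.08  0.27  1.81 -1.01]
```

```bash
python3 -m jog '0.18 -0.17 0.6 0 0 0;0 0 1 0 0 0;0 0 1 0 0 0;0 0 0.97 0 0 0;0 0 0 0 0 0;0 0 0 0 0 0' && python3 -m jog '0 0 0 0 0 0;0 0 0 0 0 0;0 0 0 0 0 0;0 0 0 0 0 0' 1 60 && python3 -c "
from h import *
s,Rm=go((.4911,.438,.0955));print(Rm.T@s['wrist_force'])"
```

```text
time: 23.55
position: [0.4911, 0.4387, 0.0972]
eef_rot: [1.834, 1.716, -0.785]
wrist_force: [0.2, 0.3, 0.4]
finger_gap: 0.0428
grasp_force: 0.0
time: 23.95
position: [0.4906, 0.4411, 0.0969]
eef_rot: [1.832, 1.719, -0.781]
wrist_force: [1.0, 3.8, 6.5]
finger_gap: 0.0181
grasp_force: 58.5
t 23.95 pos [0.4906 0.4411 0.0969] F [1.  3.8 6.5] tool units [-0.05  0.03  0.13]
[[ 0.036  0.997 -0.067]
 [ 0.707 -0.073 -0.704]
 [-0.707 -0.023 -0.707]]
[-1.87134969  0.60223263 -7.34808464]
```

```bash
python3 -m jog '-0.4 0 0 0 0 0;-0.8 0 0 0 0 0;-1 0 0 0 0 0;-1 0 -1 0 0 0;-1 0 -1 0 0.3 0;-1 0 -1 0 0.95 0;-0.3 0 -0.8 0 0.95 0;0 0 -0.6 0 0.95 0;0 0 -0.6 0 0.95 0;0 0 -0.6 0 0.95 0' 1 100 && python3 -m jog '0 0 -0.5 0 0.95 0;0 0 0 0 0 0' && python3 -c "
from h import *
s,Rm=go((.523,-.2558,.36));print(Rm.T@s['wrist_force'],s['finger_gap'],s['joint_positions'].round(2))"
```

```text
time: 24.95
position: [0.4934, 0.4206, 0.3041]
eef_rot: [2.274, 2.114, -0.113]
wrist_force: [0.2, -0.2, -0.6]
finger_gap: 0.0177
grasp_force: 97.7
time: 25.15
position: [0.4961, 0.4171, 0.3186]
eef_rot: [-2.272, -2.095, -0.037]
wrist_force: [0.7, -0.6, -0.3]
finger_gap: 0.0176
grasp_force: 97.6
t 25.15 pos [0.4961 0.4171 0.3186] F [ 0.7 -0.6 -0.3] tool units [-26.61   3.2   -3.11]
[[ 0.081  0.997 -0.017]
 [ 0.995 -0.08   0.054]
 [ 0.052 -0.021 -0.998]]
[-0.56872547  0.72038669  0.28635122] 0.017552539798715367 [-0.77  0.37  0.03  1.54 -0.07  1.21 -0.79]
```

```bash
python3 -m jog '0 0 -1 0 -0.39 0;-1 0.14 -0.2 0 0 0;-1 0.14 0 0 0 0;-1 0.14 0 0 0 0;-1 0.14 0 0 0 0;-1 0.14 0 0 0 0;-1 0.14 0 0 0 0;-1 0.14 0 0 0 0;-1 0.14 0 0 0 0;-1 0.14 0 0 0 0' && python3 -m jog '-1 0.14 0 0 0 0;-1 0.14 0 0 0 0;-1 0.14 0 0 0 0;-1 0.14 0 0 0 0;-1 0.14 0 0 0 0;-1 0.14 0 0 0 0;-1 0.14 0 0 0 0;-1 0.14 0 0 0 0;-1 0.14 0 0 0 0;-1 0.14 0 0 0 0' && python3 -m jog '-1 0.14 0 0 0 0;-1 0.14 0 0 0 0;-1 0.14 0 0 0 0;-1 0.14 0 0 0 0;-1 0.14 0 0 0 0;-1 0.14 0 0 0 0;-1 0.14 0 0 0 0;-1 0.14 0 0 0 0;-0.6 0.14 0 0 0 0;0 0 0 0 0 0' && python3 -c "
from h import *
s,Rm=go((.538,-.3035,.22));print(s['finger_gap'],s['joint_positions'].round(2))"
```

```text
time: 26.15
position: [0.509, 0.1929, 0.3443]
eef_rot: [-2.289, -2.129, 0.039]
wrist_force: [0.1, -0.2, -0.3]
finger_gap: 0.0177
grasp_force: 97.8
time: 27.15
position: [0.5258, -0.0589, 0.3447]
eef_rot: [-2.288, -2.128, 0.038]
wrist_force: [0.5, -0.2, -0.1]
finger_gap: 0.0174
grasp_force: 97.8
time: 28.15
position: [0.5413, -0.2771, 0.3449]
eef_rot: [-2.292, -2.123, 0.036]
wrist_force: [-1.2, -1.1, 0.2]
finger_gap: 0.0172
grasp_force: 97.8
t 28.15 pos [ 0.5413 -0.2771  0.3449] F [-1.2 -1.1  0.2] tool units [-1.03  0.09  5.  ]
[[ 0.076  0.997 -0.029]
 [ 0.997 -0.077 -0.003]
 [-0.006 -0.028 -1.   ]]
0.017182220930762413 [ 0.07  0.32  0.43  1.58 -0.12  1.29  0.44]
```

```bash
python3 -m jog '-1 0.1 0 -0.21 0 0;0 0 1 0 0 0;0 0 1 0 0 0;0 0 1 0 0 0;0 0 1 0 0 0;0 0 1 0 0 0;0 0 1 0 0 0;0 0 0 0 0 0' && python3 - <<'E'
from h import *
S=arm.read_camera("scene");T=arm.read_camera("top")
import pickle;pickle.dump((S,T),open("pics/p7.pkl","wb"))
s,Rm=go((.538,-.3035,.195))
L=lambda l:s["position"]+Rm@[0,0,l]
for p in(S,T): print("pred nose",proj(p,L(.121)).round(1),"handle",proj(p,L(.005)).round(1),"hole",proj(p,(.538,-.3035,.046)).round(1))
for n in("pin_nose","pin_handle","head_hole","head_pointer"):
  for k,p in(("S",S),("T",T)):
    for d in arm.landmark_of(n,p)[:1]: print(n,k,np.round(d["at"],1),round(d["confidence"],2))
E
```

```text
time: 28.95
position: [0.5412, -0.2979, 0.1923]
eef_rot: [-2.297, -2.139, 0.004]
wrist_force: [-0.1, 0.9, -0.7]
finger_gap: 0.0172
grasp_force: 97.8
t 29.05 pos [ 0.5432 -0.3001  0.1962] F [ 0.9  0.4 -0.4] tool units [-0.15 -0.2   0.05]
[[ 0.072  0.997  0.003]
 [ 0.997 -0.072 -0.004]
 [-0.003  0.004 -1.   ]]
pred nose [425.9 226.6] handle [431.1 190. ] hole [424.9 236.4]
pred nose [412.9 171.6] handle [418.9 152. ] hole [412.7 177.4]
pin_nose S [425.2 228.5] 0.57
pin_nose T [409.5 175. ] 0.5
pin_handle S [432.1 191.3] 0.63
pin_handle T [417.9 151.6] 0.46
head_hole S [425.5 238. ] 0.57
head_hole T [407.9 176.1] 0.69
head_pointer S [390.6 230.9] 0.88
head_pointer T [412. 164.] 0.4
```

```bash
python3 - <<'E'
from h import *
import pickle;S,T=pickle.load(open("pics/p7.pkl","rb"))
g=cv2.cvtColor(S["img"],cv2.COLOR_RGB2GRAY)
print("S cols",*range(414,438))
for r in range(214,246): print(r,*["%3d"%v for v in g[r,414:438]])
g=cv2.cvtColor(T["img"],cv2.COLOR_RGB2GRAY)
print("T cols",*range(400,424))
for r in range(164,188): print(r,*["%3d"%v for v in g[r,400:424]])
E
```

```text
S cols 414 415 416 417 418 419 420 421 422 423 424 425 426 427 428 429 430 431 432 433 434 435 436 437
214 140 142 141 138 135 135 137 142 141 139 138 119  74  79  79  86 131 134 125 123 131 132 133 132
215 147 143 144 138 142 136 138 138 145 141 125  76  73  77  75  79 122 138 138 138 135 138 135 130
216 145 144 143 146 143 142 137 137 138 122  95  75  74  82  76  64  72 123 140 144 144 142 135 134
217 143 141 143 142 146 139 136 132 132  89  60  48  61  72  69  53  43  71 137 143 143 143 143 143
218 142 137 143 141 141 140 137 140 139 130  87  47  44  44  44  43  55  93 139 139 142 138 142 141
219 145 137 137 136 136 140 139 141 138 144 131  59  52  54  55  90  99 138 140 139 140 143 141 147
220 136 140 139 136 136 142 138 141 142 147 141  70  75  69  85 144 150 144 144 144 143 143 147 151
221 135 138 139 137 136 139 139 139 144 140 141  69  78  72  76 147 151 147 147 148 148 147 148 149
222 138 140 139 143 134 144 144 141 143 144 137  80  80  82 105 147 153 148 146 148 148 148 151 149
223 136 140 143 145 141 144 142 141 139 141 136  82  77  91 145 154 150 148 149 147 149 147 150 1
[... 4005 characters left out ...]

181  48  47  47  46  46  39  41  57 115 121 113 115  80  68  67  65  64  68  64  90 126 133 130 129
182  44  45  45  47  45  44  48  54 115  91  87 117 121  79  71  65  67  67  50  47 121 131 130 136
183  49  48  47  43  45  42  44  75 117 101  64 112 123 118 114  77  68  66  58  41  63  73 125 134
184  47  47  45  41  45  47  47  86 119 119 118 122 121 124 123  81  68  63  60  48  50  65  81 126
185  51  50  45  48  46  42  38  92 119 120 124 123 124 123 123  78  67  65  57  39  37  69  76 124
186  57  47  43  47  46  46  42  93 118 123 123 122 120 120  85  67  68  65  57  39  34  51 116 129
187  51  52  46  50  44  43  40 110 121 123 122 123 121 120  79  64  67  65  52  41  34  49  75 124
```

```bash
python3 - <<'E'
from h import *
import pickle;S,T=pickle.load(open("pics/p7.pkl","rb"))
for n,a,b in [("nose",(425.4,229.0),(413.1,172.6)),("hole",(425.1,236.2),(411.2,176.6)),("shoulder",(427,217.2),(413.3,167.7))]:
  print(n,*[np.round(x,4) for x in tri([ray(S,a),ray(T,b)])])
print(onz(S,(425.1,236.2),.046).round(4),onz(T,(411.2,176.6),.046).round(4))
print(arm.state()["time"],arm.state()["position"].round(4))
E
```

```text
nose [ 0.5428 -0.3015  0.0685] 0.0012
hole [ 0.5457 -0.3013  0.0416] 0.0008
shoulder [ 0.5429 -0.2982  0.1041] 0.0023
[ 0.5395 -0.3035  0.046 ] [ 0.5423 -0.2992  0.046 ]
29.45 [ 0.5428 -0.3017  0.1969]
```

```bash
python3 -m jog '0 0.06 0.5 0 0 0;0 0 0.3 0 0 0;0 0 0.2 0 0 0;0 0 0 0 0 0' && python3 -m jog '0 0 0.1 0 0 0;0 0 0.1 0 0 0;0 0 0 0 0 0'
```

```text
time: 29.85
position: [0.5435, -0.3014, 0.1697]
eef_rot: [2.3, 2.135, -0.002]
wrist_force: [-0.7, -0.0, -1.2]
finger_gap: 0.0177
grasp_force: 97.8
time: 30.15
position: [0.5441, -0.3017, 0.166]
eef_rot: [2.298, 2.133, -0.0]
wrist_force: [0.2, -0.6, -1.4]
finger_gap: 0.0178
grasp_force: 97.8
```

```bash
python3 -m jog '0 0 0.1 0 0 0;0 0 0.06 0 0 0;0 0 0 0 0 0' && python3 -m jog '0 0 0.08 0 0 0;0 0 0.06 0 0 0;0 0 0 0 0 0'
```

```text
time: 30.45
position: [0.5441, -0.3017, 0.162]
eef_rot: [2.298, 2.133, -0.0]
wrist_force: [0.3, -0.2, 0.3]
finger_gap: 0.018
grasp_force: 97.8
time: 30.75
position: [0.5441, -0.3015, 0.1584]
eef_rot: [2.298, 2.134, 0.0]
wrist_force: [-1.0, 0.5, -1.1]
finger_gap: 0.0175
grasp_force: 97.8
```

```bash
python3 -m jog '0 0 0.08 0 0 0;0 0 0.04 0 0 0;0 0 0 0 0 0' && python3 -m jog '0 0 0.08 0 0 0;0 0 0.04 0 0 0;0 0 0 0 0 0'
```

```text
time: 31.05
position: [0.5446, -0.3022, 0.1579]
eef_rot: [2.297, 2.133, 0.002]
wrist_force: [-3.4, 2.7, 12.4]
finger_gap: 0.0176
grasp_force: 99.5
time: 31.35
position: [0.5449, -0.3029, 0.1575]
eef_rot: [2.297, 2.131, 0.003]
wrist_force: [-5.8, 3.6, 23.4]
finger_gap: 0.0175
grasp_force: 101.1
```

```bash
python3 - <<'E'
from h import *
s,Rm=go((.544,-.302,.1584))
b0=-65.5
f=lambda b:.05*np.array([np.cos(np.radians(b)),np.sin(np.radians(b)),0])
for k in range(0,14):
  a=b0-5*k; print(a,(Rm.T@(f(a-5)-f(a))/.025).round(3)[:2])
E
```

```text
t 31.35 pos [ 0.5449 -0.3029  0.1575] F [-5.8  3.6 23.4] tool units [ 0.03 -0.04 -0.04]
[[ 0.075  0.997  0.007]
 [ 0.997 -0.075 -0.005]
 [-0.004  0.008 -1.   ]]
-65.5 [-0.077 -0.156]
-70.5 [-0.063 -0.163]
-75.5 [-0.049 -0.167]
-80.5 [-0.034 -0.171]
-85.5 [-0.019 -0.173]
-90.5 [-0.004 -0.174]
-95.5 [ 0.011 -0.174]
-100.5 [ 0.026 -0.172]
-105.5 [ 0.041 -0.169]
-110.5 [ 0.056 -0.165]
-115.5 [ 0.07 -0.16]
-120.5 [ 0.084 -0.153]
-125.5 [ 0.097 -0.145]
-130.5 [ 0.109 -0.136]
```

```bash
python3 -m jog '0 0 -0.2 0 0 0;-0.08 -0.16 0 0 0 0;-0.06 -0.16 0 0 0 0;-0.05 -0.17 0 0 0 0;-0.03 -0.17 0 0 0 0;0 0 0 0 0 0;0 0 0 0 0 0'
```

```text
time: 32.05
position: [0.5275, -0.3061, 0.1581]
eef_rot: [2.298, 2.133, 0.001]
wrist_force: [1.8, 2.2, 5.4]
finger_gap: 0.0176
grasp_force: 98.4
```

```bash
python3 - <<'E'
from h import *
s,Rm=go((.544,-.302,.1584))
S=arm.read_camera("scene")
for d in arm.landmark_of("head_pointer",S)[:1]: print(np.round(d["at"],1),onz(S,d["at"],.046).round(4))
E
```

```text
t 32.05 pos [ 0.5275 -0.3061  0.1581] F [1.8 2.2 5.4] tool units [ 0.21  0.65 -0.01]
[[ 0.074  0.997  0.005]
 [ 0.997 -0.074 -0.004]
 [-0.004  0.005 -1.   ]]
[390.7 230.7] [ 0.5139 -0.2078  0.046 ]
```

```bash
python3 - <<'E'
from h import *
import pickle
S=arm.read_camera("scene");pickle.dump(S,open("pics/p8.pkl","wb"))
S0=cv2.imread("pics/s0.png")[:,:,::-1]
A=np.array([.523,-.2558])
for b in(114,108,94,88): print(b,proj(S,(*(A+.057*np.array([np.cos(np.radians(b)),np.sin(np.radians(b))])),.047)).round(1))
for nm,im in(("0",S0),("now",S["img"])):
  h=cv2.cvtColor(np.ascontiguousarray(im),cv2.COLOR_RGB2HSV); m=(h[...,1]>110)&(h[...,2]>110)&(h[...,0]>8)&(h[...,0]<35)
  print(nm)
  for r in range(225,240): print(r,"".join("#" if m[r,c] else "." for c in range(380,425)))
g=cv2.cvtColor(S["img"],cv2.COLOR_RGB2GRAY)
print("S cols",*range(408,432))
for r in range(222,246): print(r,*["%3d"%v for v in g[r,408:432]])
E
```

```text
114 [387.6 232.1]
108 [387.6 231. ]
94 [388.6 228.8]
88 [389.4 228. ]
0
225 .............................................
226 .............................................
227 .............................................
228 .........................#...................
229 .......................###...................
230 .....................#####.....###...........
231 .......##...........######.....####..........
232 .......#######......##########.#####.........
233 .....................###############.........
234 ......................##############.........
235 .......................#############.........
236 .........................#########...........
237 .............................................
238 .............................................
239 .............................................
now
225 .............................................
226 .............................................
227 .............................................
228 .........#...............#...................
229 ........###...........####......#............
230 ............###.....
[... 2278 characters left out ...]

239  80 131 132 132 131 133 133 107  86 105 131 135 132 131  99  62  68  78  75  74  75  71  61  65
240  78 128 137 134 134 129 133 125  90  99 131 132 133 135 129  79  70  68  70  70  66  65  61  57
241  84 131 133 132 130 134 133 135 134 129 130 133 134 132 130  95  73  66  66  72  69  63  52  57
242 100 131 133 138 137 133 135 134 135 135 134 130 133 134 133 113  74  69  70  66  67  56  44  40
243 131 135 130 131 132 135 133 130 131 132 134 122 120 122 114  78  68  69  71  70  58  49  37  35
244 132 132 134 135 136 132 133 133 135 121 113  77  74  75  73  72  67  70  60  57  48  43  28  37
245 131 133 135 133 128 133 130 120 117  78  74  68  69  61  71  62  60  65  52  55  42  37  39  32
```

The pointer in the scene view moved from (387,232) to (389,228.5), about 20° clockwise, so the pin is in the head's hole and turning it. I'll keep dragging.

```bash
python3 -m jog '-0.02 -0.17 0 0 0 0;0 -0.17 0 0 0 0;0.01 -0.17 0 0 0 0;0 0 0 0 0 0' && for i in 1; do python3 -m jog '0.01 -0.09 0 0 0 0;0.01 -0.09 0 0 0 0;0 0 0 0 0 0'; done && python3 -m jog '0.02 -0.09 0 0 0 0;0.02 -0.09 0 0 0 0;0 0 0 0 0 0' && python3 -m jog '0.02 -0.08 0 0 0 0;0.03 -0.08 0 0 0 0;0 0 0 0 0 0'
```

```text
time: 32.6
position: [0.5148, -0.3055, 0.1581]
eef_rot: [2.297, 2.132, 0.001]
wrist_force: [3.6, 2.0, 4.8]
finger_gap: 0.0178
grasp_force: 98.5
time: 32.9
position: [0.5109, -0.3047, 0.1581]
eef_rot: [2.296, 2.132, 0.002]
wrist_force: [3.3, 2.0, 5.4]
finger_gap: 0.0175
grasp_force: 98.6
time: 33.2
position: [0.5066, -0.3034, 0.1581]
eef_rot: [2.296, 2.132, 0.002]
wrist_force: [4.5, 3.0, 5.5]
finger_gap: 0.0179
grasp_force: 98.6
time: 33.5
position: [0.5003, -0.301, 0.1566]
eef_rot: [2.3, 2.136, -0.002]
wrist_force: [1.8, 2.4, 1.0]
finger_gap: 0.0179
grasp_force: 98.2
```

```bash
python3 -m jog '0 0 0.1 0 0 0;0 0 0.1 0 0 0;0 0 0 0 0 0' && python3 -m jog '0 0 0.1 0 0 0;0 0 0.1 0 0 0;0 0 0 0 0 0'
```

```text
time: 33.8
position: [0.5009, -0.3012, 0.1513]
eef_rot: [2.3, 2.135, -0.002]
wrist_force: [1.4, 3.2, -2.0]
finger_gap: 0.0176
grasp_force: 97.9
time: 34.1
position: [0.5013, -0.3013, 0.1468]
eef_rot: [2.299, 2.135, -0.001]
wrist_force: [0.8, 3.0, -1.4]
finger_gap: 0.0175
grasp_force: 98.1
```

```bash
python3 -m jog '0 0 0.15 0 0 0;0 0 0.15 0 0 0;0 0 0 0 0 0' && python3 -m jog '0 0 0.12 0 0 0;0 0 0.12 0 0 0;0 0 0 0 0 0' && python3 -m jog '0 0 0.1 0 0 0;0 0 0.1 0 0 0;0 0 0 0 0 0'
```

```text
time: 34.4
position: [0.5015, -0.3013, 0.1392]
eef_rot: [2.299, 2.135, -0.001]
wrist_force: [0.4, 4.6, -2.1]
finger_gap: 0.0177
grasp_force: 98.2
time: 34.7
position: [0.5016, -0.3013, 0.1335]
eef_rot: [2.299, 2.134, -0.0]
wrist_force: [-0.1, 4.8, -0.3]
finger_gap: 0.0174
grasp_force: 98.2
time: 35.0
position: [0.5024, -0.302, 0.1322]
eef_rot: [2.298, 2.133, 0.003]
wrist_force: [-4.6, 9.4, 22.3]
finger_gap: 0.0172
grasp_force: 101.4
```

The shoulder bottoms out at 0.1322 m, 26 mm below the drag height as expected. I'll press firmly once, relieve the side force, release and withdraw straight up.

```bash
python3 -m jog '0.06 0 0.12 0 0 0;0 0 0 0 0 0;0 0 0 0 0 0' && python3 -m jog '0 0 -0.2 0 0 0;0 0 0 0 0 0' && python3 -m jog '0 0 0 0 0 0;0 0 0 0 0 0;0 0 0 0 0 0;0 0 0 0 0 0' 0.3 20
```

```text
time: 35.3
position: [0.5028, -0.302, 0.132]
eef_rot: [2.296, 2.131, 0.003]
wrist_force: [-9.1, 9.0, 37.9]
finger_gap: 0.0174
grasp_force: 103.4
time: 35.5
position: [0.502, -0.3009, 0.1324]
eef_rot: [2.297, 2.132, 0.0]
wrist_force: [-3.7, 5.3, 11.5]
finger_gap: 0.0174
grasp_force: 99.1
time: 35.9
position: [0.5021, -0.3011, 0.1308]
eef_rot: [2.298, 2.132, -0.001]
wrist_force: [0.3, 0.3, 0.2]
finger_gap: 0.0304
grasp_force: 0.0
```

```bash
python3 -m jog '0 0 -0.3 0 0 0;0 0 -0.6 0 0 0;0 0 -1 0 0 0;0 0 -1 0 0 0;0 0 -1 0 0 0;0 0 -1 0 0 0;-1 0 -1 0 0 0;-1 -1 -1 0 0 0;-1 -1 -1 0 0 0;-1 -1 0 0 0 0' && python3 -m jog '-1 -1 0 0 0 0;-1 -1 0 0 0 0;0 0 0 0 0 0' && python3 - <<'E'
from h import *
S=arm.read_camera("scene");T=arm.read_camera("top")
for n in("pin_handle","head_pointer","head_fork"):
  r=[]
  for k,p in(("S",S),("T",T)):
    for d in arm.landmark_of(n,p)[:1]: r.append(ray(p,d["at"]));print(n,k,np.round(d["at"],1),round(d["confidence"],2))
  if len(r)==2: print(*[np.round(x,4) for x in tri(r)])
X=(.502,-.301,.126)
for p in(S,T):
  h=cv2.cvtColor(p["img"],cv2.COLOR_RGB2HSV);m=((h[...,0]<8)|(h[...,0]>172))&(h[...,1]>120)&(h[...,2]>50)
  u,v=proj(p,X);ys,xs=np.nonzero(m);k=(abs(xs-u)<14)&(abs(ys-v)<14)
  print("pred handle",u.round(1),v.round(1),"red",k.sum(),xs[k].mean().round(1),ys[k].mean().round(1),"26mm higher would be",proj(p,(.502,-.301,.152)).round(1))
  for nm in ("jar_pink","jar_blue","jar_amber","marver_plate","clay_crucible"):
    if p is S:
      for d in arm.landmark_of(nm,p)[:1]: print(nm,np.round(d["at"],1),round(d["confidence"],2))
A=np.array([.523,-.2558])
for b in(75,65,55):print(b,proj(S,(*(A+.057*np.array([np.cos(np.radians(b)),np.sin(np.radians(b))])),.047)).round(1))
print(arm.state()["time"],arm.state()["position"])
E
```

```text
time: 36.9
position: [0.419, -0.3962, 0.334]
eef_rot: [2.291, 2.127, 0.003]
wrist_force: [0.0, -0.0, 0.7]
finger_gap: 0.0299
grasp_force: 0.0
time: 37.2
position: [0.3598, -0.444, 0.3307]
eef_rot: [2.307, 2.12, -0.004]
wrist_force: [0.1, -0.8, 0.7]
finger_gap: 0.0297
grasp_force: 0.0
pin_handle S [425.5 218.7] 0.52
head_pointer S [395.9 219.9] 0.94
head_pointer T [307.8 151.3] 0.32
[ 0.9552 -0.0113 -0.2125] 0.062
head_fork S [409.  211.6] 0.74
pred handle 423.5 216.9 red 76 423.7 217.0 26mm higher would be [424.7 208.5]
jar_pink [313.3 206.2] 0.62
jar_blue [279.2 200.7] 0.81
jar_amber [292.7 200.4] 0.8
marver_plate [424.2 229.6] 0.7
clay_crucible [354.8 273.1] 0.67
pred handle 418.6 173.1 red 0 nan nan 26mm higher would be [420.  168.7]
75 [391.6 226.3]
65 [393.9 225.3]
55 [396.5 224.6]
37.85 [ 0.36569559 -0.43957198  0.32854161]<stdin>:12: RuntimeWarning: Mean of empty slice.
  ret = ret.dtype.type(ret / rcount)
```

The red handle sits at (423.7, 217.0), against (423.5, 216.9) predicted for a fully seated pin. The robot is clear, so I'm handing the job in.

```bash
python3 -c "
from plant import arm
print(arm.job_done())"
```

```text
the job is handed in; nothing more can be done
None
```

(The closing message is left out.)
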